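# Put the label printer back to work after a roll change

## Task

A new roll has just been put in the label printer. Push its open cover down until it latches shut and stays shut by itself, then switch the printer on at its black rocker by pressing down the rocker's raised end, and then press the green feed key fully down and let it come back up. Do it in that order, leave the grey pause key alone, pick nothing up, and leave the other things on the worktop where they are.

Things in the scene. Friction and masses are not known exactly. Their poses are not given: they have to be found in the camera images.
- printer: Light grey desktop label printer, fixed, 150 mm deep (x), 200 wide (y). Origin: centre of its underside; x to its rear, away from the robot at yaw 0, y to its left, z up. Left half (y 0..100 mm): roll bay with white roll and hinged dark cover, top at z = 100 mm when shut. Right half: flat control deck, top at z = 73 mm, rocker at its rear, two keys at its front.
- cover_hinge (a point): Point on the cover's hinge axis (printer x = 64, y = 50, z = 72 mm); the axis runs along the printer's y.
- cover_lip (a point): Where to push: middle of the ribbed slanted front lip of the 96 mm wide dark cover, on its outer surface; moves with the cover. With the cover shut it lies 131.5 mm in front of the hinge axis (printer -x) and 21.5 mm above it; the cover's flat top begins 6 mm behind it and 6.5 mm higher.
- cover (a joint): Cover angle, rad: 0 = on its stop, about 0.01 when latched, positive = front edge raised; starts at 0.4 to 0.6 and stays where it is left. A spring lifts it again from shut unless its pins snap under the sprung latch bar, which happens within the last 0.01 rad above the stop. Pushing at the lip takes 2 to 3 N, about 5 N over the latch; 15 N at the stop does no harm.
- rocker_on_end (a point): Upper surface near the outer end of the rocker's front half (towards the printer's front, white bar), 16 mm from the pivot; moves with it. The rocker is a black V-shaped paddle, 37 mm long (printer x), 23 mm wide, pivot at printer x 36, y -50, z 75 mm. Off: the front half stands up at 0.4 rad and the rear half lies level. On: the front half lies level.
- rocker (a joint): Rocker angle, rad: 0 = off (front end raised), 0.4 = on (front end down). It snaps over at the middle, 0.2, and stays on either side; pressing straight down near the raised end takes about 4 N over some 6 mm.
- feed_key_top (a point): Centre of the top of the green feed key: square cap 20 x 20 mm with a white arrow, at the front of the deck (printer x = -40, y = -26 mm), its top 8 mm above the deck.
- feed_key (a joint): Travel of the green feed key, m: 0 = up, 0.004 = fully down; needs about 4 N fully down and springs back.
- pause_key_top (a point): Centre of the top of the grey pause key with two white bars, same size as the feed key, 48 mm to the right of it (printer x = -40, y = -74 mm). Not to be pressed.
- pause_key (a joint): Travel of the grey pause key, m: 0 = up, 0.004 = fully down.
- spare_roll: Loose white roll of labels, 69 mm across, 32 mm high, standing left of the printer. Origin: centre of its underside.
- date_stamp: Loose wooden hand stamp, 30 x 45 mm, 79 mm high, standing right of the printer. Origin: centre of its underside.
- flour_scoop: Loose scoop with a wooden handle, 174 x 60 x 36 mm, lying right of the baking tray. Origin: centre of its underside.
- dough_scraper: Loose scraper with a wooden grip, 100 x 124 x 15 mm, lying at the right. Origin: centre of its underside.
- sugar_dredger: Loose grey shaker, 69 mm across, 116 mm high, at the right near the cartons. Origin: centre of its underside.
- pen: Loose white and red ballpoint pen, 145 mm long, 10 mm thick, lying at the left beside the open carton. Origin: centre of its underside.

How it is judged:
On the way, in this order (a step that is already met when the one before it is completed fails the run):
1. the cover is latched: shut with the fingers off the printer (value of joint cover below 0.03 rad and contact force between the fingers and printer below 0.3 N), for 0.2 s.
2. the rocker is on (value of joint rocker above 0.3 rad), for 0.2 s.
3. the green feed key is pressed fully down (value of joint feed_key above 0.003 m), for 0.1 s.
At the end, for the whole second after the job is handed in: The cover is latched shut (under 0.03 rad), the rocker is on (over 0.3 rad), both keys are back up (under 1 mm), and every loose thing is within 20 mm of where it stood (value of joint cover below 0.03 rad and value of joint rocker above 0.3 rad and value of joint each of feed_key, pause_key below 0.001 m and distance of each of spare_roll, date_stamp, flour_scoop, dough_scraper, sugar_dredger, pen from where it was at the start of the episode below 0.02 m); the robot touches nothing.
It fails at once if the rocker is switched on while the cover is open (value of joint rocker above 0.2 rad and value of joint cover above 0.05 rad).
It fails at once if the feed key is pressed before the printer is on (value of joint feed_key above 0.002 m and value of joint rocker below 0.2 rad).
It fails at once if the grey pause key is pressed (value of joint pause_key above 0.002 m).
It fails at once if a loose thing is moved, lifted or knocked over (distance of any of spare_roll, date_stamp, flour_scoop, dough_scraper, sugar_dredger, pen from where it was at the start of the episode above 0.02 m).
It also fails if it takes over 54 s, if anything falls off the work surface, if the arm or the gripper's body presses on something with over 40 N, if the wrist force passes 120 N, or if a joint passes its speed limit or range.

## Robot

A 6-joint arm with a two-finger parallel gripper is mounted at the origin on a cart in front of the work surface, level with it; the furniture and walls round the work are solid. World frame = base frame: x ahead of the robot, y to its left, z up, the work surface at z = 0. Lengths are in m, angles in rad, forces in N, time in s.
With the tool pointing down it reaches from about 0.3 to 0.775 m from the base axis. Payload 14.6 kg.
Tool frame: the origin (TCP) lies midway between the tips of the shut fingers; the grasp point (between the pads) lies 19 mm behind it (ctrl.tcp_to_grasp is the z of the grasp point in the tool frame, in m); z points along the fingers, y is the line along which they close (so a half turn about z gives the same grasp; the last joint's range is limited). The gripper opens to 94 mm and grips with 3 to 60 N. Pads are 16 mm wide; open, the fingers measure 119 mm over their backs; the gripper's body (75 mm by 177 mm) begins 78 mm behind the grasp point.
Start: joints at [-1.195, 0.3, 1.521, -0, 1.321, -0.067], TCP at [0.236, -0.497, 0.205] pointing down, gripper open.
Joint ranges: [-3.03, 3.03], [-0.79, 2.21], [0.23, 2.52], [-1.04, 4.18], [0, 3.07], [-2.55, 2.55]. Speed limits (rad/s): [2.22, 2.22, 2.57, 3.14, 3.14, 3.14].

## Interface

Orientations are given as [roll, pitch, yaw] about the fixed x, y, z axes, in that order (R = Rz(yaw) Ry(pitch) Rx(roll)).
In Python, from station import monitor, camera, ctrl gives the robot as it stands.
- The arm moves only by the tool apply_moves, never from a script. Its argument "plan" is one flat list of numbers, 4 for each row, row after row: the shift along the tool's x, y, z in mm, then the turn about the tool's z in rad. In form: [dx, dy, dz, spin, dx, dy, dz, spin, ...]. A call has 1 to 20 rows; each row shifts and turns the commanded pose from where the row before left it, along the tool's axes as they then stand; what a row does not reach is not made up. A row lasts 1/10 s, in which the tool goes at most 50 mm and 8.59 degrees, less where a joint would pass 70% of its speed; a pose out of reach is approached as far as the arm can. A call is refused whole if a number of a shift passes 50 or a number of a turn 0.15, either way. A call with a gripper value outside its range is refused whole. "hand" is the gripper command: -1 is shut, 1 is fully open, values between are in proportion, set as the call begins (left out, the last holds). The fingers move at their own pace and stop on an object; "squeeze" is the grip in N (left out, the last holds). Time passes only in rows, so rows that do not move let the fingers close. It gives the time, the measured TCP pose, the force, the opening and the grip force at its end, in the units of the state.
- monitor.get_obs(): the state, without advancing time (a new reading comes with each control period).
- camera(name): name is "side" or "top" or "wrist"; returns a dict with "image" (384x512x3 uint8, red, green, blue), "range_z" (384x512 float32, m along the optical axis (not along the pixel's ray), 0 where there is no reading), "mtx" (3x3 intrinsics, pixels), "distortion" ([k1, k2, p1, p2, k3] as OpenCV has them; the pictures are not rectified), "rvec" (rotation vector, rad) and "tvec" (3), from world to camera coordinates, as OpenCV has them. Camera axes: x right, y down, z forward; pixel columns grow to the right and rows downward; lengths in m; the calibration is good to about 2 mm. A picture is of the moment at which its call begins.
- ctrl.hand_in(): hands the job in; it is judged then, once.
The state is a dict: "time_s": time; "qpos": joint angles; "joint_vel": joint speeds; "tau": joint torques, N m; "ee_pos": TCP position; "eef_rot": TCP orientation; "force": force on the tool from outside, world axes, zero at the start; "moment": the same for the moment, N m; "grip_width": finger opening in m; "grip_force": force on a finger pad.
Only numpy, scipy, OpenCV 4.12 (cv2) and the standard library are available. Lean on these libraries where they do the work, as an engineer would, in place of code of your own. Each camera call takes 0.05 s, during which the arm holds its last target. There are 200 camera calls.

## Working session

There is one attempt and no reset: what is moved stays moved. The work goes in short steps, Python scripts to look and compute and a tool call to move; the robot and the scene stay as the last step left them, time stands still between calls to the robot, and variables do not carry over. Pictures are saved under pics/ and viewed, at most 10 in all, crops included, and the job is handed in when it is done.

Besides the shell and the picture viewer there is one more tool, called after "Call:" in YAML: its name, and indented under it one key for each argument. apply_moves: Moves the arm, as the interface text tells. Its arguments: {"type":"object","properties":{"plan":{"type":"array","items":{"type":"number"}},"hand":{"type":"number"},"squeeze":{"type":"number"}},"required":["plan"]}

```bash
mkdir -p pics
cat > h.py <<'E'
import numpy as np, cv2
from station import monitor, camera, ctrl
def snap(name,tag):
    c=camera(name); np.savez(f'pics/{tag}.npz',**{k:np.array(v) for k,v in c.items()})
    cv2.imwrite(f'pics/{tag}.png',c['image'][:,:,::-1]); return c
def world(c,u,v):
    z=float(c['range_z'][v,u]); p=cv2.undistortPoints(np.array([[[u,v]]],float),c['mtx'],c['distortion'])[0,0]
    R=cv2.Rodrigues(c['rvec'])[0]; return R.T@(np.array([p[0]*z,p[1]*z,z])-np.ravel(c['tvec']))
E
python3 - <<'E'
from h import *
a=snap('top','top1');b=snap('side','side1')
o=monitor.get_obs();print(o['time_s'],o['ee_pos'],o['eef_rot'],o['force'])
cv2.imwrite('pics/topb.png',cv2.resize(a['image'][:,:,::-1],(800,600)))
cv2.imwrite('pics/sideb.png',cv2.resize(b['image'][:,:,::-1],(800,600)))
E
```

```text
0.1 [ 0.23556798 -0.49675027  0.2049666 ] [-3.14059536e+00 -1.05773076e-04  4.42747013e-01] [ 0.20611178 -0.14448073 -0.78739735]
```

View pics/topb.png

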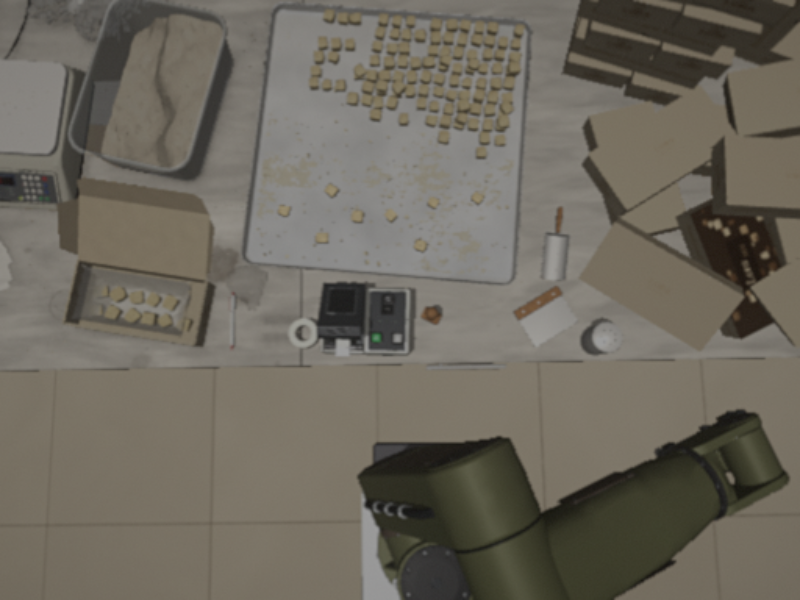

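View pics/sideb.png

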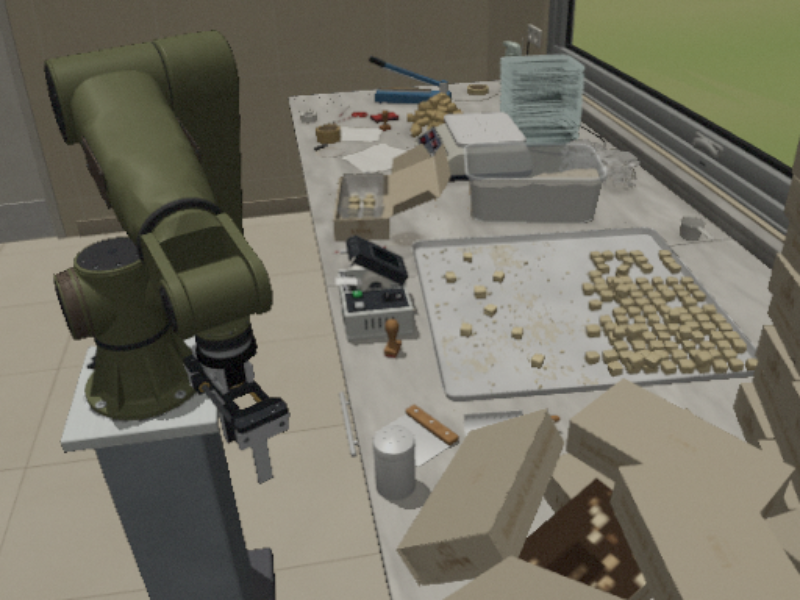

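The top view shows the printer at (320–412, 283–355) of 800x600, the feed key at (376,338), the pause key at (397,339), the rocker near (388,300), the spare roll at (303,332) and the stamp at (432,314). The arm is clear of all of them, at the lower right.

Run:
```python
from h import *
c=dict(np.load('pics/top1.npz'))
i=c['image'][172:236,182:286,::-1]
cv2.imwrite('pics/crop1.png',cv2.resize(i,None,fx=7.6,fy=7.6,interpolation=cv2.INTER_CUBIC))
for u,v in [(240,216),(254,217),(249,205),(237,222),(261,224),(261,186),(236,186),(218,190),(218,212),(194,213),(276,201),(208,225)]: print(u,v,world(c,u,v).round(4))
```

```text
240 216 [0.4663 0.1185 0.0842]
254 217 [0.4621 0.0694 0.0814]
249 205 [0.5054 0.0866 0.077 ]
237 222 [0.4459 0.1297 0.0767]
261 224 [0.4424 0.0457 0.0011]
261 186 [0.5736 0.0428 0.0717]
236 186 [0.5752 0.1324 0.0723]
218 190 [0.5545 0.1916 0.1217]
218 212 [0.4738 0.1869 0.167 ]
194 213 [ 0.488   0.2951 -0.0023]
276 201 [ 0.5178 -0.0094  0.0782]
208 225 [0.4375 0.2331 0.0703]
```

View pics/crop1.png

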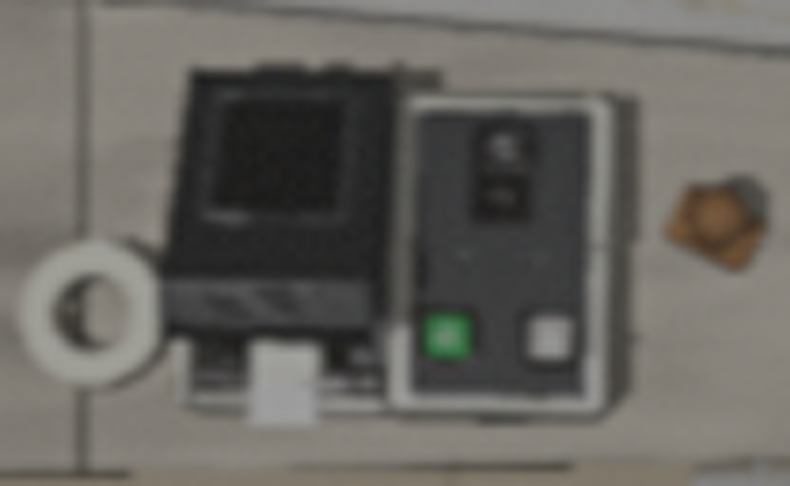

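Crop: the green feed key is at top-image pixel (240.9,216.2), the pause key at (254.4,216.5), and the rocker centre at (248.2,194.4). The heights match, at about 81 mm for the keys. The raised cover lip is near (217,212) at z about 0.167. Yaw is near 0, so I'm moving closer with the fingers shut.

Call:
apply_moves:
  plan: [0, 0, -40, 0.1476, 0, 0, -40, 0.1476, 0, 0, -40, 0.1476, 11, -38, 0, 0, 11, -38, 0, 0, 11, -38, 0, 0, 11, -38, 0, 0, 11, -38, 0, 0, 11, -38, 0, 0, 11, -38, 0, 0, 11, -38, 0, 0, 11, -38, 0, 0, 11, -38, 0, 0, 11, -38, 0, 0, 11, -38, 0, 0, 11, -38, 0, 0, 11, -38, 0, 0, 11, -38, 0, 0, 11, -38, 0, 0, 0, 0, 0, 0]
  hand: -1

```text
time_s: 2.1
ee_pos: [0.4119, 0.1142, 0.3247]
eef_rot: [-3.141, 0.002, 0.004]
force: [0.5, -0.3, 0.7]
grip_width: 0.0006
grip_force: 0.0
```

Run:
```python
from h import *
c=snap('wrist','w1')
o=monitor.get_obs();print(o['time_s'],o['ee_pos'],o['eef_rot'],o['force'],o['grip_width'])
R=cv2.Rodrigues(c['rvec'])[0];print(-R.T@np.ravel(c['tvec']),R[2])
cv2.imwrite('pics/w1b.png',cv2.resize(c['image'][:,:,::-1],(800,600)))
```

```text
2.15 [0.41157155 0.11248645 0.3248117 ] [3.14135187e+00 1.49710084e-03 3.22116611e-03] [-0.49624512 -0.10949231 -0.23720804] 9.966274697349812e-05
[0.48674812 0.11475026 0.50329242] [-2.59722096e-01  1.62896373e-04 -9.65683388e-01]
```

View pics/w1b.png

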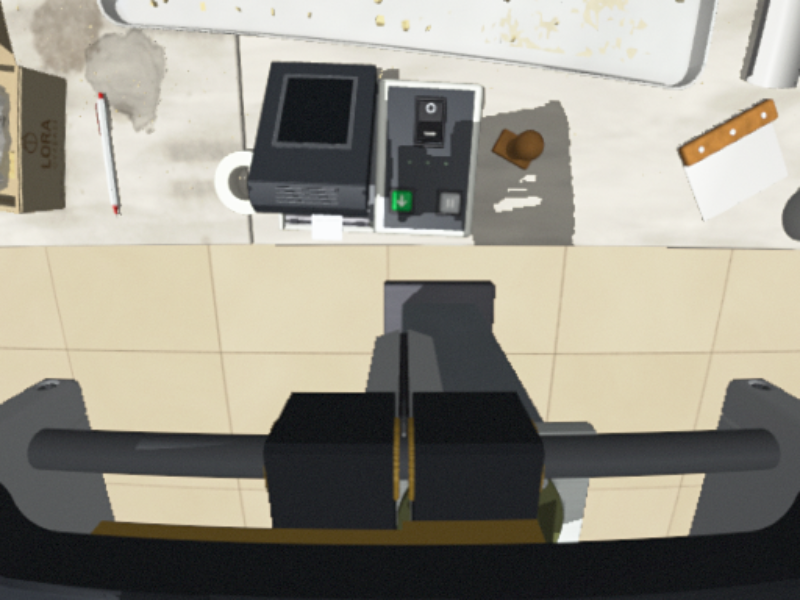

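The wrist view is clear. The feed key is at (401,202) and the pause key at (450,203). The rocker spans (417–447, 96–146), with the white bar at (430,133). The ribbed lip is centred near (306,195), with its lower edge from (252,208) to (367,216).

Run:
```python
from h import *
c=dict(np.load('pics/w1.npz'))
P=lambda u,v:world(c,int(round(u*.64)),int(round(v*.64)))
for n,u,v in [('feed',401,202),('pause',450,203),('rock_bar',430,133),('rock_O',431,108),('lip',306,194),('lipL',262,195),('lipR',358,202),('topFL',262,182),('deckRR',480,88),('deckFR',468,230)]: print(n,P(u,v).round(4))
# ray-plane with known heights, subpixel
R=cv2.Rodrigues(c['rvec'])[0];o=-R.T@np.ravel(c['tvec'])
def rp(u,v,z):
    p=cv2.undistortPoints(np.array([[[u*.64,v*.64]]]),c['mtx'],c['distortion'])[0,0];d=R.T@np.array([*p,1]);return (o+d*(z-o[2])/d[2])[:2]
src=np.array([[-40,-26],[-40,-74],[52,-50]])/1000  # feed, pause, rear rocker half
dst=np.array([rp(401,202,.081),rp(450,203,.081),rp(431,108,.080)])
a=src-src.mean(0);b=dst-dst.mean(0)
yaw=np.arctan2((a[:,0]*b[:,1]-a[:,1]*b[:,0]).sum(),(a*b).sum())
M=np.array([[np.cos(yaw),-np.sin(yaw)],[np.sin(yaw),np.cos(yaw)]]);t=dst.mean(0)-M@src.mean(0)
print('yaw',yaw,'origin',t,'res mm',((src@M.T+t-dst)*1e3).round(1))
for n,p in dict(feed=(-.04,-.026),rock=(.0205,-.05),lipshut=(-.0675,.05),hinge=(.064,.05),lipopen=(.064-.105,.05)).items(): print(n,(M@p+t).round(4))
```

```text
feed [0.4656 0.1168 0.0801]
pause [0.4644 0.0687 0.0803]
rock_bar [0.5307 0.09   0.0799]
rock_O [0.5541 0.0887 0.0757]
lip [0.4758 0.1928 0.1611]
lipL [0.4747 0.2285 0.1605]
lipR [0.4695 0.1516 0.1599]
topFL [0.4858 0.2269 0.163 ]
deckRR [0.5736 0.0424 0.0723]
deckFR [0.4371 0.0476 0.0712]
yaw -0.03883079036820351 origin [0.50560219 0.14135227] res mm [[-0.6 -0.4]
 [-1.8  0.2]
 [ 2.4  0.2]]
feed [0.4646 0.1169]
rock [0.5241 0.0906]
lipshut [0.4401 0.1939]
hinge [0.5715 0.1888]
lipopen [0.4666 0.1929]
```

Call:
apply_moves:
  plan: [0, 0, 0, 0.042, 12.3, -20.7, 31, 0, 12.3, -20.7, 31, 0, 12.3, -20.7, 31, 0, 12.3, -20.7, 31, 0, 0, 0, 0, 0, 0, 0, 0, 0]

```text
time_s: 2.85
ee_pos: [0.4642, 0.1908, 0.2016]
eef_rot: [3.141, 0.001, -0.042]
force: [0.4, 0.4, 1.5]
grip_width: 0.0007
grip_force: 0.0
```

Call:
apply_moves:
  plan: [0, 0, 7, 0, 0, 0, 7, 0, 0, 0, 7, 0, 0, 0, 7, 0, 0, 0, 7, 0, -1.5, 0, 7, 0, -2, 0, 7, 0, -2.5, 0, 7, 0, -3, 0, 7, 0, -3, 0, 7, 0, -3, 0, 7, 0, -3, 0, 7, 0, -2, 0, 7, 0, 0, 0, 0, 0]

```text
time_s: 4.25
ee_pos: [0.4402, 0.1926, 0.1084]
eef_rot: [3.14, 0.01, -0.041]
force: [-24.5, 2.4, 7.4]
grip_width: 0.0006
grip_force: 10.5
```

Run:
```python
from h import *
c=snap('wrist','w2');s=snap('side','s2')
o=monitor.get_obs();print(o['ee_pos'],o['force'])
a=cv2.resize(c['image'][100:384,60:400,::-1],(440,368));b=cv2.resize(s['image'][130:230,190:290,::-1],(360,368),interpolation=cv2.INTER_CUBIC)
cv2.imwrite('pics/m2.png',np.hstack([a,b]))
```

```text
[0.44034541 0.19265556 0.108869  ] [-24.17076639   2.31926296   8.1488411 ]
```

View pics/m2.png

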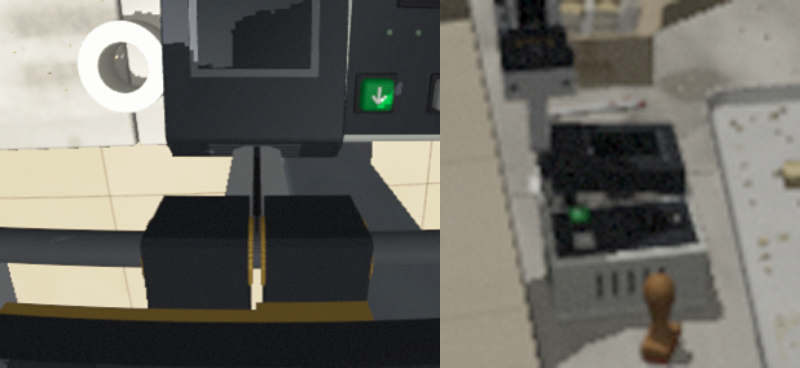

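The finger has slid down in front of the lip (fingers at about (258,150) in the left pane) with the cover still partly open. I'm backing off, rising and measuring the cover again.

Call:
apply_moves:
  plan: [-8, 0, 0, 0, 0, 0, -25, 0, 0, 0, -30, 0, 0, 0, -30, 0, 0, 0, 0, 0]

```text
time_s: 4.85
ee_pos: [0.4376, 0.1934, 0.1989]
eef_rot: [-3.139, -0.006, -0.042]
force: [0.1, 0.2, -0.1]
grip_width: 0.0005
grip_force: 0.0
```

Run:
```python
from h import *
c=snap('wrist','w3')
o=monitor.get_obs();print(o['time_s'],o['ee_pos'],o['eef_rot'],o['force'])
h,w=c['range_z'].shape;z=c['range_z']
uv=np.stack(np.meshgrid(np.arange(w),np.arange(h)),-1).reshape(-1,1,2).astype(float)
p=cv2.undistortPoints(uv,c['mtx'],c['distortion'])[:,0];zz=z.ravel()
X=(np.c_[p*zz[:,None],zz]-np.ravel(c['tvec']))@cv2.Rodrigues(c['rvec'])[0]
yaw=-.039;M=np.array([[np.cos(yaw),-np.sin(yaw)],[np.sin(yaw),np.cos(yaw)]])
q=(X[:,:2]-[.5056,.1414])@M
for x in range(-90,75,5):
    m=(zz>0)&(abs(q[:,0]-x/1e3)<.0025)&(q[:,1]>.07)&(q[:,1]<.09)
    if m.any(): print(x,m.sum(),(np.percentile(X[m,2],[10,50,90])*1e3).round(1))
cv2.imwrite('pics/w3b.png',c['image'][:,:,::-1])
```

```text
4.9 [0.43686946 0.19314804 0.1966532 ] [-3.14036835 -0.00321896 -0.04190843] [ 0.09804826 -0.05192998 -0.57641583]
-90 19 [-1.6 -0.7  0.1]
-55 242 [137.6 321.5 323.6]
-50 3672 [320.1 332.4 337.5]
-45 2121 [309.5 313.8 336.3]
-40 527 [147.7 311.1 320. ]
-35 271 [148.9 302.9 316.7]
-30 143 [146.6 148.  149.4]
-25 140 [144.2 145.5 146.9]
-20 130 [141.8 143.3 144.7]
-15 137 [139.5 140.9 142.3]
-10 125 [137.4 138.5 139.7]
-5 137 [134.9 136.2 137.6]
0 137 [132.5 133.9 135.1]
5 132 [130.3 131.6 133. ]
10 112 [128.1 129.3 130.4]
15 129 [126.  127.  128.7]
20 123 [123.4 124.6 126.3]
25 114 [120.9 122.3 123.4]
30 113 [119.  120.2 121.3]
35 122 [116.  117.6 118.8]
40 110 [114.  115.3 116.3]
45 114 [111.6 112.8 114.3]
50 113 [109.4 110.5 111.9]
55 104 [106.9 108.1 109.4]
60 106 [104.5 105.7 107. ]
65 99 [101.8 103.3 104.5]
70 104 [ 99.8 100.7 101.7]
```

Cover angle is 0.44 rad, with its top edge at z = 150 mm. This time the tip goes behind the edge and follows the arc.

Call:
apply_moves:
  plan: [18, 0, 0, 0, 18, 0, 0, 0, 0, 0, 14, 0, 0, 0, 14, 0, 0, 0, 16, 0, -2.2, 0, 3.6, 0, -2.2, 0, 3.6, 0, -2.1, 0, 3.5, 0, -2.1, 0, 3.7, 0, -2.1, 0, 3.7, 0, -2.2, 0, 3.7, 0, -1.7, 0, 3.9, 0, -1.7, 0, 3.9, 0, -1.8, 0, 4, 0, -1.4, 0, 4.1, 0, -1.4, 0, 4.1, 0, -1.3, 0, 4, 0, 0, 0, 0, 0]

```text
time_s: 6.7
ee_pos: [0.45, 0.1924, 0.1053]
eef_rot: [-3.142, 0.0, -0.042]
force: [0.4, -0.0, 1.0]
grip_width: 0.0007
grip_force: 0.4
```

Call:
apply_moves:
  plan: [-0.5, 0, 2, 0, -0.5, 0, 2, 0, 0, 0, 2, 0, 0, 0, 1.5, 0, 0, 0, 0, 0, 0, 0, 0, 0]

```text
time_s: 7.3
ee_pos: [0.4492, 0.1925, 0.0997]
eef_rot: [-3.141, -0.001, -0.042]
force: [-9.2, -3.6, 25.6]
grip_width: 0.0005
grip_force: 12.5
```

Call:
apply_moves:
  plan: [0, 0, -10, 0, 0, 0, -25, 0, 0, 0, -25, 0, 20, 24.7, 0, 0, 20, 24.7, 0, 0, 20, 24.7, 0, 0, 20, 24.7, 0, 0, 0, 0, 0, 0, 0, 0, 0, 0]

```text
time_s: 8.2
ee_pos: [0.5247, 0.09, 0.1577]
eef_rot: [-3.142, 0.001, -0.043]
force: [0.1, 0.1, 0.2]
grip_width: 0.0006
grip_force: 0.0
```

Run:
```python
from h import *
c=snap('top','t4');s=snap('side','s4')
o=monitor.get_obs();print(o['time_s'],o['ee_pos'],o['eef_rot'],o['force'])
for n,c,pts in [('top',c,[(220,190),(220,200),(218,212),(212,205)])]:
    for p in pts: print(p,world(c,*p).round(4))
a=cv2.resize(c['image'][160:240,180:280,::-1],(450,360),interpolation=cv2.INTER_CUBIC);b=cv2.resize(s['image'][135:225,200:287,::-1],(348,360),interpolation=cv2.INTER_CUBIC)
cv2.imwrite('pics/m4.png',np.hstack([a,b]))
```

```text
8.3 [0.52436609 0.09091286 0.15799752] [-3.14150877e+00  5.52235529e-04 -4.14928066e-02] [0.12893876 0.34404563 0.25942935]
(220, 190) [0.5277 0.1662 0.2997]
(220, 200) [0.4971 0.1663 0.3   ]
(218, 212) [0.48  0.194 0.102]
(212, 205) [0.5058 0.2158 0.0946]
```

View pics/m4.png

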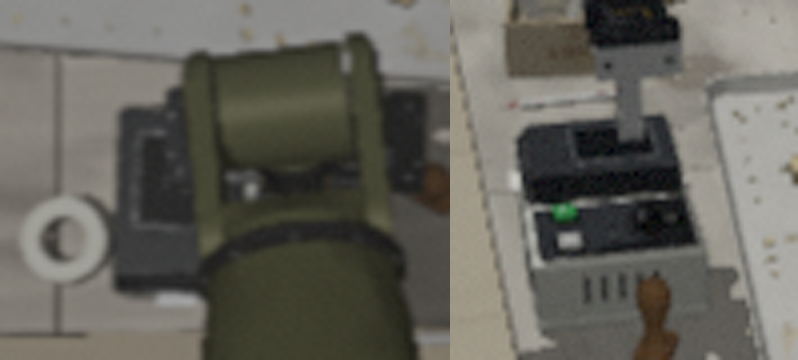

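The cover is shut: z is 102 mm near the front, and the side view agrees. Next I press the rocker.

Call:
apply_moves:
  plan: [0, 0, 25, 0, 0, 0, 25, 0, 0, 0, 20, 0, 0, 0, 2, 0, 0, 0, 2, 0, 0, 0, 2, 0, 0, 0, 2, 0, 0, 0, 2, 0, 0, 0, 2, 0, 0, 0, 0, 0, 0, 0, 0, 0]

```text
time_s: 9.4
ee_pos: [0.5252, 0.0904, 0.0766]
eef_rot: [-3.141, -0.001, -0.042]
force: [-0.4, 1.0, 4.2]
grip_width: 0.0004
grip_force: 2.0
```

Call:
apply_moves:
  plan: [0, 0, 1, 0, 0, 0, 1, 0, 0, 0, 0, 0, 0, 0, 0, 0]

```text
time_s: 9.8
ee_pos: [0.5254, 0.0904, 0.0762]
eef_rot: [-3.141, -0.002, -0.042]
force: [-8.1, 0.6, 22.9]
grip_width: 0.0003
grip_force: 11.8
```

Call:
apply_moves:
  plan: [0, 0, -15, 0, 0, 0, -30, 0, 0, 0, -30, 0, -20.4, -8, 0, 0, -20.4, -8, 0, 0, -20.4, -8, 0, 0, 0, 0, 0, 0, 0, 0, 0, 0]

```text
time_s: 10.6
ee_pos: [0.4651, 0.1168, 0.1494]
eef_rot: [-3.142, -0.001, -0.042]
force: [-0.5, 0.0, 0.4]
grip_width: 0.0004
grip_force: 0.0
```

Run:
```python
from h import *
c=snap('wrist','w5')
o=monitor.get_obs();print(o['time_s'],o['ee_pos'],o['force'])
cv2.imwrite('pics/w5b.png',cv2.resize(c['image'][:,:,::-1],(800,600)))
h,w=c['range_z'].shape;zz=c['range_z'].ravel()
uv=np.stack(np.meshgrid(np.arange(w),np.arange(h)),-1).reshape(-1,1,2).astype(float)
p=cv2.undistortPoints(uv,c['mtx'],c['distortion'])[:,0]
X=(np.c_[p*zz[:,None],zz]-np.ravel(c['tvec']))@cv2.Rodrigues(c['rvec'])[0]
y=-.039;M=np.array([[np.cos(y),-np.sin(y)],[np.sin(y),np.cos(y)]]);q=(X[:,:2]-[.5056,.1414])@M
for Y in (-50,50):
  for x in range(-10,60,4):
    m=(zz>0)&(abs(q[:,0]-x/1e3)<.002)&(abs(q[:,1]-Y/1e3)<.006)
    if m.any(): print(Y,x,(np.median(X[m,2])*1e3).round(1))
```

```text
10.65 [0.46534765 0.11666056 0.14930898] [-0.55385099 -0.61398438 -0.22789452]
-50 -10 269.6
-50 -6 262.8
-50 -2 72.7
-50 2 72.5
-50 6 72.3
-50 10 72.9
-50 14 73.1
-50 18 74.5
-50 22 75.6
-50 26 76.1
-50 30 75.8
-50 34 75.9
-50 38 76.0
-50 42 77.7
-50 46 79.3
-50 50 81.2
-50 54 82.4
-50 58 75.9
50 -10 259.4
50 -6 257.0
50 -2 100.7
50 2 101.1
50 6 100.8
50 10 100.9
50 14 100.8
50 18 100.8
50 22 100.5
50 26 100.6
50 30 100.4
50 34 100.4
50 38 100.5
50 42 100.4
50 46 100.5
50 50 100.2
50 54 99.9
50 58 99.6
```

View pics/w5b.png

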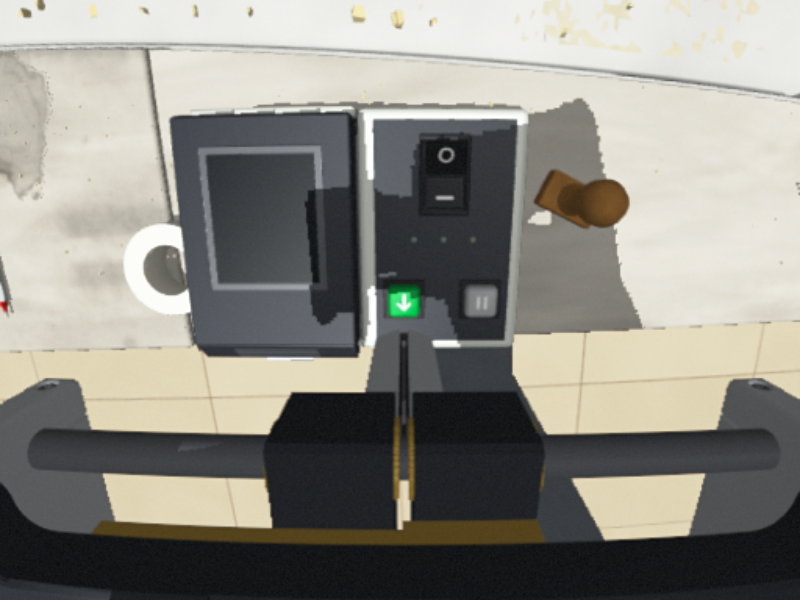

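The rocker is on: its front half is level at 76 mm and the rear is raised. The cover is flat at 100.5 mm, and the feed key at (404,300) lines up with the fingers. Now I press it.

Call:
apply_moves:
  plan: [0, 0, 25, 0, 0, 0, 25, 0, 0, 0, 12, 0, 0, 0, 3, 0, 0, 0, 2, 0, 0, 0, 2, 0, 0, 0, 2, 0, 0, 0, 1.5, 0, 0, 0, 0, 0, 0, 0, 0, 0, 0, 0, 0, 0]

```text
time_s: 11.75
ee_pos: [0.4654, 0.1169, 0.0774]
eef_rot: [-3.141, -0.002, -0.042]
force: [0.6, -1.5, 5.3]
grip_width: 0.0005
grip_force: 2.9
```

Call:
apply_moves:
  plan: [0, 0, 1, 0, 0, 0, 1, 0, 0, 0, 0, 0, 0, 0, 0, 0, 0, 0, 0, 0]

```text
time_s: 12.25
ee_pos: [0.4656, 0.1169, 0.0769]
eef_rot: [-3.141, -0.003, -0.042]
force: [-7.9, -2.5, 27.0]
grip_width: 0.0006
grip_force: 13.7
```

The key has hit its hard stop, so it is fully down. Now I lift off.

Call:
apply_moves:
  plan: [0, 0, -10, 0, 0, 0, -30, 0, 0, 0, -40, 0, 0, 0, -40, 0, 0, 0, 0, 0, 0, 0, 0, 0, 0, 0, 0, 0]

```text
time_s: 12.95
ee_pos: [0.4642, 0.1168, 0.1935]
eef_rot: [3.141, 0.002, -0.042]
force: [-0.1, -0.4, -0.6]
grip_width: 0.0006
grip_force: 0.0
```

Run:
```python
from h import *
c=snap('wrist','w6')
o=monitor.get_obs();print(o['time_s'],o['ee_pos'],o['force'])
h,w=c['range_z'].shape;zz=c['range_z'].ravel()
uv=np.stack(np.meshgrid(np.arange(w),np.arange(h)),-1).reshape(-1,1,2).astype(float)
p=cv2.undistortPoints(uv,c['mtx'],c['distortion'])[:,0]
X=(np.c_[p*zz[:,None],zz]-np.ravel(c['tvec']))@cv2.Rodrigues(c['rvec'])[0]
y=-.039;M=np.array([[np.cos(y),-np.sin(y)],[np.sin(y),np.cos(y)]]);q=(X[:,:2]-[.5056,.1414])@M
for n,x,Y in [('feed',-40,-26),('pause',-40,-74),('rockF',22,-50),('rockR',50,-50),('coverF',-40,50),('coverR',40,50)]:
    m=(zz>0)&(abs(q[:,0]-x/1e3)<.003)&(abs(q[:,1]-Y/1e3)<.006);print(n,(np.median(X[m,2])*1e3).round(1))
```

```text
13.0 [0.46416438 0.11674844 0.19333606] [-0.24415054 -0.19226179  0.09276728]
feed 81.2
pause 80.6
rockF 75.9
rockR 81.2
coverF 295.5
coverR 100.5
```

```bash
python3 -c "
from station import ctrl
print(ctrl.hand_in())"
```

```text
the job is handed in; nothing more can be done
None
```

I handed the job in at about 13 s: the cover is latched shut, the rocker is on, the feed key was pressed to its stop and came back up, and the pause key and loose items weren't touched; the first push slid off the lip, the second latched it, and no verdict came back.

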